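# Open the mini centrifuge

### The job

The spin is over: open the mini centrifuge so that the tubes can be taken out. With the fingertips only, press down the release tab at its front and let the lid spring up by itself, then push the lid all the way back until it rests against its stop and stays there. Do not grasp, lift or shove the centrifuge, and leave the things standing beside it alone.

Things in the scene. Friction and masses are not known exactly. Their poses are not given: they have to be found in the camera images.
- centrifuge: white mini centrifuge, 188 (x) x 140 (y) mm, 96 high (window 108), 2 kg, loose on rubber feet; a level push above 8 N may shove it. Origin: underside, below the rotor axis; x from front (-93 mm, facing the robot, turned at most 0.45 rad) to rear (+96), y left, z up. Front deck x -93 to -49, 44 high: round speed knob (y -48, 54 high), flat power rocker (y +48), release tab in the middle
- release_tab (a joint): grey release tab, a sprung rocker in the middle of the front deck: paddle 28 (x) x 40 (y) mm, top 56 mm above the bench, 2 mm in front of the lid's lip. Rad: 0 at rest, grows as it is pressed down, 0.27 at its stop. Pivot at x -45, z 44 mm of the centrifuge, so its front sinks more. The latch lets go at about 0.16 (paddle's middle 4.5 mm down; stop: 7 mm), at 3 to 6 N; let go, it springs back
- tab_press (a point): middle of the paddle's top, where to press straight down; at rest x -72, y 0, z 56 mm of the centrifuge; moves with the tab
- lid (a joint): grey lid with round clear window, hollow shell 124 x 130 x 28 mm, 0.12 kg, hinged at its rear. Rad: 0 shut and latched, grows as it opens. Unlatched, a spring throws it up to about 0.73 in half a second and pushes no further. Stiff hinge: above that it stays about where it is left; back stop at 1.90 (leaning back past upright). Opening it takes 1 to 2 N at the front edge
- lid_lip (a point): middle of the lid's lower front edge, on a lip 50 mm long, 4 thick, 6 mm out from the front wall; 136 mm from the hinge axis, moves with the lid. Shut: x -56, z 64 mm of the centrifuge; sprung up: x -23, z 155; at the stop: x 122, z 195. An upright finger before it, its tip some 20 mm lower than this edge, moved towards the rear, pushes the lid open
- lid_hinge (a point): middle of the lid's hinge axis, which runs along y of the centrifuge: x = +80, z = 66 mm of the centrifuge
- tube_rack: white block with clear microtubes, 60 x 96 mm, 45 mm high, loose, beside the centrifuge; to be left alone. Origin: centre of its underside
- oil_bottle: small amber bottle, d 32 mm, 72 mm high, loose, beside the centrifuge; to be left alone. Origin: centre of its underside
- slide_box: grey box for microscope slides, 85 x 98 mm, 34 mm high, loose, beside the centrifuge; to be left alone. Origin: centre of its underside
Mind the look-alikes: they are no part of the job. Several things look just like the centrifuge: the one meant starts farthest to the robot's right.

How it is judged:
On the way, in this order (a step that is already met when the one before it is completed fails the run):
1. the release tab is pressed (value of joint release_tab above 0.12 rad).
2. the lid has sprung up and stands by itself, the robot not touching the centrifuge (value of joint lid between 0.5 and 1 rad and contact force between each of the arm, the fingers and centrifuge below 0.2 N), for 0.1 s.
At the end, for the whole second after the job is handed in: The lid is at rest within 0.1 rad of its back stop (joint above 1.8 rad), the release tab has sprung back, and the centrifuge stands upright within 30 mm of where it stood; it was opened by pressing the tab and letting the lid spring up (value of joint lid above 1.8 rad and velocity of joint lid between -0.05 and 0.05 rad/s and value of joint release_tab below 0.04 rad and distance of centrifuge from where it was at the start of the episode below 0.03 m and angle between centrifuge's own z axis and vertical below 0.03 rad and linear speed of centrifuge below 0.01 m/s); the robot touches nothing.
It fails at once if the centrifuge is shoved, lifted or tipped (moved more than 30 mm or tilted more than 0.1 rad) (distance of centrifuge from where it was at the start of the episode above 0.03 m or angle between centrifuge's own z axis and vertical above 0.1 rad).
It fails at once if a thing beside the centrifuge is moved more than 15 mm, lifted or tipped (distance of any of tube_rack, oil_bottle, slide_box from where it was at the start of the episode above 0.015 m or angle between oil_bottle's own z axis and vertical above 0.5 rad).
It also fails if it takes over 43 s, if anything falls off the work surface, if the arm or the gripper's body presses on something with over 40 N, if the wrist force passes 120 N, or if a joint passes its speed limit or range.

### The arm

A 7-joint arm with a two-finger parallel gripper is mounted at the origin on the work surface. World frame = base frame: x ahead of the robot, y to its left, z up, the work surface at z = 0. Lengths are in m, angles in rad, forces in N, time in s.
With the tool pointing down it reaches from about 0.425 to 1.025 m from the base axis. Payload 9.4 kg.
Tool frame: the origin (TCP) lies midway between the tips of the shut fingers; the grasp point (between the pads) lies 19 mm behind it; z points along the fingers, y is the line along which they close (so a half turn about z gives the same grasp; the last joint's range is limited). The gripper opens to 93 mm and grips with 3 to 60 N. Pads are 15 mm wide; open, the fingers measure 128 mm over their backs; the gripper's body (75 mm by 188 mm) begins 65 mm behind the grasp point.
Start: joints at [1.233, 0.599, -0.003, 1.599, 0.002, 0.943, -0.08], TCP at [0.187, -0.7, 0.219] pointing down, gripper open.
Joint ranges: [-2.57, 2.57], [-0.35, 1.97], [-1.29, 1.29], [0.11, 2.56], [-1.05, 4.19], [0.11, 1.86], [-2.63, 2.63]. Speed limits (rad/s): [2.22, 2.22, 3.01, 3.01, 3.14, 3.14, 3.14].

### API

Orientations are given as a rotation vector (axis times angle).
In Python, from cell import * gives the robot as it stands.
- The arm moves only by the tool send_rows, never from a script. Its argument "plan" is a list of rows, each a list of 5 numbers: the shift along the tool's x, y, z in m, then the turn about the tool's z in rad, then the finger opening in m, from 0 to 0.093. A call has 1 to 20 rows; each row is the pose to reach, as a shift and turn from the pose commanded when the call began, along the tool's axes at that moment; what a row does not reach only later rows make up. A row lasts 1/10 s, in which the tool goes at most 50 mm and 8.59 degrees, less where a joint would pass 70% of its speed; a pose out of reach is approached as far as the arm can. A call with a gripper value outside its range is refused whole. The fingers move at their own pace and stop on an object; "grip_force" is the grip in N (left out, the last holds). Time passes only in rows, so rows that repeat a pose let the fingers close. It gives the time, the measured TCP pose, the force, the opening and the grip force at its end, in the units of the state.
- get_obs(): the state, without advancing time (a new reading comes with each control period).
- grab_frame(name): name is "scene" or "top" or "wrist"; returns (picture, depth): 400x640x3 uint8, red, green, blue; 400x640 float32, m along the optical axis (not along the pixel's ray), 0 where there is no reading.
- get_calibration(name): a dict with "intrinsics" (3x3 intrinsics, pixels), "rvec" (rotation vector, rad) and "tvec" (3), from world to camera coordinates, as OpenCV has them. Camera axes: x right, y down, z forward; pixel columns grow to the right and rows downward; lengths in m; the calibration is good to about 2 mm. A picture is of the moment at which its call begins: read the wrist's pose just before it. get_calibration takes no time and is no camera call; for the wrist camera it gives the pose at the moment of the call.
- job_done(): hands the job in; it is judged then, once.
The state is a dict: "t": time; "qpos": joint angles; "joint_vel": joint speeds; "joint_torque": joint torques, N m; "position": TCP position; "eef_rot": TCP orientation; "wrist_force": force on the tool from outside, world axes, zero at the start; "wrist_torque": the same for the moment, N m; "gripper_width": finger opening in m; "gripper_force": force on a finger pad.
Only numpy, scipy, OpenCV 4.12 (cv2) and the standard library are available. Lean on these libraries where they do the work, as an engineer would, in place of code of your own. Each camera call takes 0.05 s, during which the arm holds its last target. There are 200 camera calls.

## Working session

There is one attempt and no reset: what is moved stays moved. The work goes in short steps, Python scripts to look and compute and a tool call to move; the robot and the scene stay as the last step left them, time stands still between calls to the robot, and variables do not carry over. Pictures are saved under pics/ and viewed, at most 10 in all, crops included, and the job is handed in when it is done.

Besides the shell and the picture viewer there is one more tool, called after ">>>" by a JSON object that holds its "op" and its "data", one argument or row to a line. send_rows: Moves the arm, as the interface text tells. Its arguments: {"type":"object","properties":{"plan":{"type":"array","items":{"type":"array","items":{"type":"number"}}},"grip_force":{"type":"number"}},"required":["plan"]}

```bash
mkdir -p pics; cat > h.py <<'E'
from cell import *
import numpy as np, cv2
def world(name,d,pts,cal=None):
    c=cal or get_calibration(name); K=np.array(c["intrinsics"]); R=cv2.Rodrigues(np.array(c["rvec"],float))[0]; t=np.array(c["tvec"]).ravel()
    out=[]
    for u,v in pts:
        z=np.median(d[v-1:v+2,u-1:u+2]); p=np.linalg.inv(K)@[u,v,1]*z; out.append(R.T@(p-t))
    return np.array(out)
E
python3 - <<'E'
from h import *
for n in("scene","top"):
    p,d=grab_frame(n); cv2.imwrite(f"pics/{n}.png",p[:,:,::-1]); np.save(n+".npy",d)
o=get_obs(); print(o["t"],o["position"],o["eef_rot"],o["wrist_force"])
E
```

```text
0.1 [ 0.18683633 -0.70007348  0.21787135] [-3.11359470e+00 -4.08435102e-01  4.48180060e-04] [ 0.51281975 -0.63642094  0.46956407]
```

View pics/top.png

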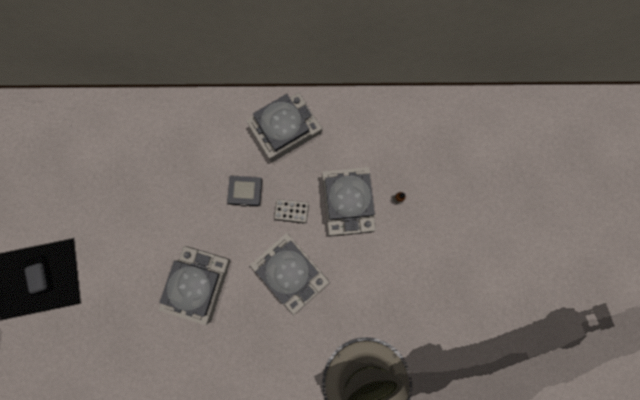

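View pics/scene.png

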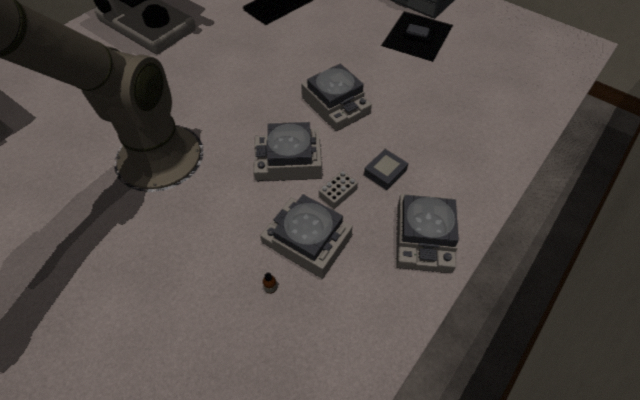

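The top view shows four centrifuges. The one farthest right is at about (348,200), with its front deck at the bottom (row 227), the bottle at (398,197) and the rack at (291,211). I'll zoom in and measure.

```bash
python3 - <<'E'
from h import *
p=cv2.imread("pics/top.png"); d=np.load("top.npy")
c=p[155:250,270:420]; cv2.imwrite("pics/crop.png",cv2.resize(c,None,fx=5,fy=5,interpolation=cv2.INTER_CUBIC))
pts=[(348,200),(350,227),(335,228),(367,225),(398,197),(291,211),(285,125),(290,270)]
print(world("top",d,pts).round(4))
E
```

```text
[[ 0.5169  0.0541  0.1088]
 [ 0.4451  0.0456  0.0575]
 [ 0.4431  0.0889  0.0482]
 [ 0.4511 -0.0045  0.0542]
 [ 0.534  -0.0985  0.052 ]
 [ 0.495   0.2191  0.0387]
 [ 0.7382  0.2337  0.1095]
 [ 0.3237  0.216   0.1097]]
```

View pics/crop.png

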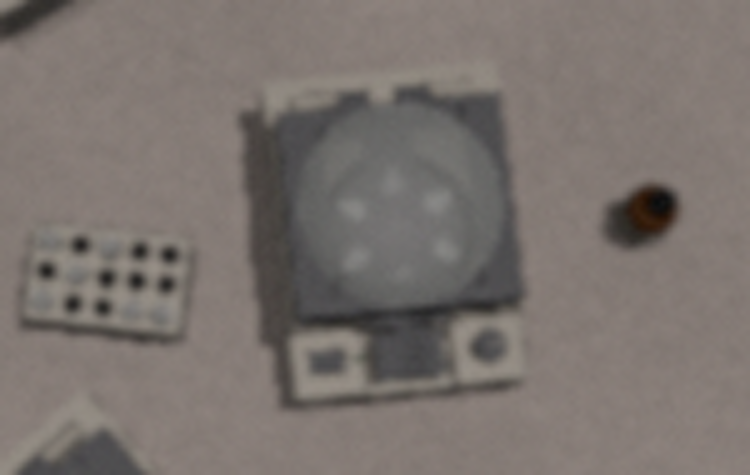

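Crop: the tab is at crop pixel (408,350), i.e. about (351.6,225) in the full image. The front edge slopes by about 0.09 rad. I'll fit a rectangle to the depth points to refine this.

```bash
python3 - <<'E'
from h import *
d=np.load("top.npy"); p=cv2.imread("pics/top.png")
c=get_calibration("top"); K=np.array(c["intrinsics"]); R=cv2.Rodrigues(np.array(c["rvec"],float))[0]; t=np.array(c["tvec"]).ravel()
v,u=np.mgrid[155:250,312:386]; z=d[155:250,312:386]
P=(np.stack([(u-K[0,2])/K[0,0]*z,(v-K[1,2])/K[1,1]*z,z],-1)-t)@R
for lo,hi in((.03,.2),(.085,.2),(.102,.2)):
    m=(P[...,2]>lo)&(P[...,2]<hi); q=P[m][:,:2].astype(np.float32)
    r=cv2.minAreaRect(q*1000); print(lo,r,q.mean(0))
for yaw in(.09,):
    Rz=np.array([[np.cos(yaw),-np.sin(yaw)],[np.sin(yaw),np.cos(yaw)]])
    for px in((351,225),(352,225)):
        w=P[px[1]-155,px[0]-312]; print(w, w[:2]-Rz@[-.072,0])
print(K[0,0],t, R)
o=get_obs(); print(cv2.Rodrigues(o["eef_rot"])[0].round(3))
E
```

```text
0.03 ((523.7020263671875, 47.128273010253906), (189.97042846679688, 140.056884765625), 5.472663402557373) [0.5177443  0.04962163]
0.085 ((532.2012939453125, 47.7498779296875), (121.11182403564453, 130.35317993164062), 5.355739116668701) [0.52973545 0.04864021]
0.102 ((530.4395751953125, 49.21143341064453), (114.35228729248047, 121.2704086303711), 4.917797088623047) [0.53005135 0.04860286]
[0.45143342 0.04207046 0.05200114] [0.52314201 0.04854171]
[0.45089725 0.03966792 0.05793051] [0.52260584 0.04613917]
393.4862599951946 [0.15161023 0.54264529 1.12923076] [[-0.00257557 -0.99996547 -0.00790134]
 [-0.98626289  0.00384513 -0.16513848]
 [ 0.16516316  0.00736747 -0.98623874]]
[[ 0.966  0.258 -0.   ]
 [ 0.258 -0.966  0.001]
 [-0.    -0.001 -1.   ]]
```

>>> {"op": "send_rows", "data": {
  "plan": [
    [0.344, -0.27, 0, 0.167, 0],
    [0.344, -0.27, 0, 0.167, 0],
    [0.344, -0.27, 0, 0.167, 0],
    [0.344, -0.27, 0, 0.167, 0],
    [0.344, -0.27, 0, 0.167, 0],
    [0.344, -0.27, 0, 0.167, 0],
    [0.344, -0.27, 0, 0.167, 0],
    [0.344, -0.27, 0, 0.167, 0],
    [0.344, -0.27, 0, 0.167, 0],
    [0.44, -0.648, 0.06, 0.167, 0],
    [0.44, -0.648, 0.06, 0.167, 0],
    [0.44, -0.648, 0.06, 0.167, 0],
    [0.44, -0.648, 0.06, 0.167, 0],
    [0.44, -0.648, 0.06, 0.167, 0],
    [0.44, -0.648, 0.06, 0.167, 0],
    [0.44, -0.648, 0.06, 0.167, 0],
    [0.44, -0.648, 0.06, 0.167, 0],
    [0.44, -0.648, 0.06, 0.167, 0],
    [0.44, -0.648, 0.06, 0.167, 0],
    [0.44, -0.648, 0.06, 0.167, 0]
  ]
}}

```text
t: 2.1
position: [0.4449, 0.038, 0.1586]
eef_rot: [3.138, 0.145, -0.001]
wrist_force: [0.1, -0.3, 0.4]
gripper_width: 0.0005
gripper_force: 0.0
```

```bash
cat > st.py <<'E'
from h import *
o=get_obs(); R=cv2.Rodrigues(o["eef_rot"])[0]; yaw=.0945
c,s=np.cos(yaw),np.sin(yaw); d=o["position"][:2]-[.5222,.0470]
print("t",o["t"],"pos",o["position"].round(4),"in centrifuge",round(c*d[0]+s*d[1],4),round(-s*d[0]+c*d[1],4),"toolx yaw",np.arctan2(R[1,0],R[0,0]).round(4),"F",o["wrist_force"].round(2),"w",o["gripper_width"], "z",R[:,2].round(3))
E
python3 st.py; python3 - <<'E'
from h import *
p,d=grab_frame("wrist"); cv2.imwrite("pics/w1.png",p[:,:,::-1])
E
```

```text
t 2.1 pos [0.4449 0.038  0.1586] in centrifuge -0.0778 -0.0017 toolx yaw 0.0926 F [ 0.13 -0.34  0.4 ] w 0.0005126913161426477 z [-0.    -0.001 -1.   ]
```

View pics/w1.png

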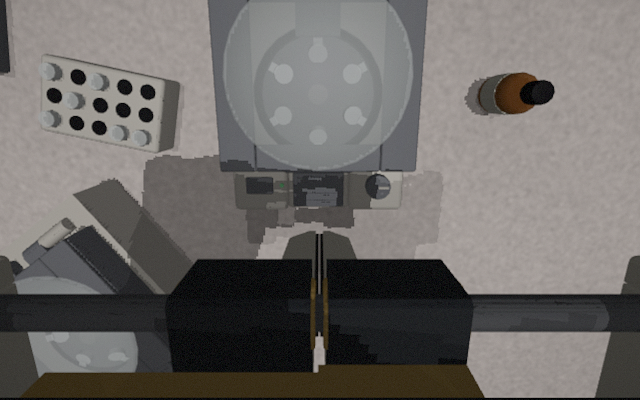

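The wrist view shows the paddle at columns 293–343, rows 172–206, centred on the fingers (u≈319). I'll check its position from this camera.

```bash
python3 - <<'E'
from h import *
p,d=grab_frame("wrist")
w=world("wrist",d,[(318,176),(318,190),(318,202),(295,190),(341,190),(240,190),(398,190),(318,212),(318,166)])
a=.0945;R=np.array([[np.cos(a),np.sin(a)],[-np.sin(a),np.cos(a)]])
print(np.c_[(w[:,:2]-[.5222,.047])@R.T,w[:,2]].round(4))
E
```

```text
[[-0.0617 -0.0013  0.0554]
 [-0.073  -0.0013  0.0552]
 [-0.0828 -0.0012  0.0556]
 [-0.073   0.0169  0.0552]
 [-0.0731 -0.0194  0.0551]
 [-0.0758  0.0631  0.0434]
 [-0.0764 -0.0673  0.0427]
 [-0.109  -0.001  -0.0005]
 [-0.046  -0.0015  0.0992]]
```

>>> {"op": "send_rows", "data": {
  "plan": [
    [0, 0, 0.05, 0, 0],
    [0, 0, 0.09, 0, 0],
    [0, 0, 0.098, 0, 0],
    [0, 0, 0.102, 0, 0],
    [0, 0, 0.105, 0, 0],
    [0, 0, 0.108, 0, 0],
    [0, 0, 0.1105, 0, 0],
    [0, 0, 0.1105, 0, 0],
    [0, 0, 0.1105, 0, 0]
  ]
}}

```text
t: 3.1
position: [0.444, 0.0385, 0.0492]
eef_rot: [3.138, 0.146, -0.001]
wrist_force: [-6.8, -2.2, 10.8]
gripper_width: 0.0005
gripper_force: 6.0
```

```bash
python3 st.py; python3 - <<'E'
from h import *
p,d=grab_frame("scene"); cv2.imwrite("pics/s2.png",cv2.resize(p[150:300,220:400,::-1],None,fx=4,fy=4))
E
```

```text
t 3.1 pos [0.444  0.0385 0.0492] in centrifuge -0.0786 -0.0011 toolx yaw 0.0933 F [-6.77 -2.15 10.76] w 0.0005390574746820956 z [-0.001 -0.001 -1.   ]
```

View pics/s2.png

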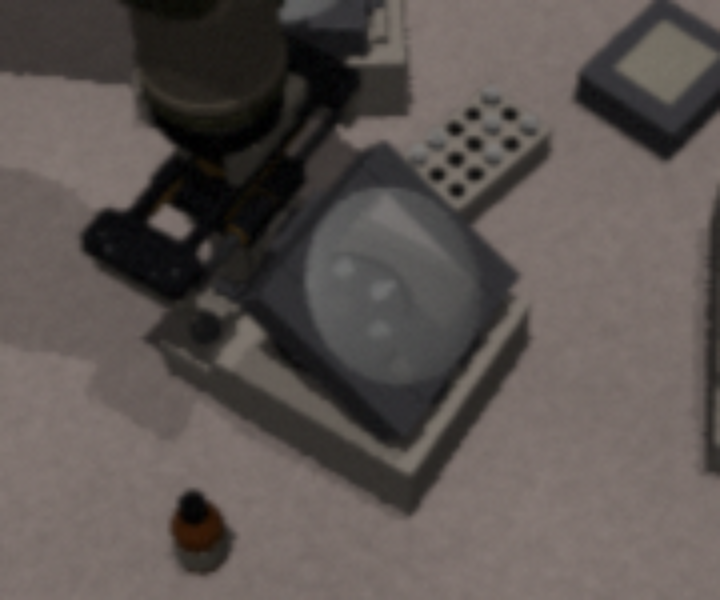

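The tab is pressed and the lid has started to rise, but it leans on the finger (−6.8 N in x). I'll back off forward and up.

>>> {"op": "send_rows", "data": {
  "plan": [
    [-0.008, 0, -0.002, 0, 0],
    [-0.016, 0, -0.008, 0, 0],
    [-0.018, 0, -0.025, 0, 0],
    [-0.018, 0, -0.05, 0, 0],
    [-0.018, 0, -0.08, 0, 0],
    [-0.018, 0, -0.08, 0, 0],
    [-0.018, 0, -0.08, 0, 0],
    [-0.018, 0, -0.08, 0, 0],
    [-0.018, 0, -0.08, 0, 0],
    [-0.018, 0, -0.08, 0, 0]
  ]
}}

```text
t: 4.15
position: [0.4266, 0.0373, 0.1274]
eef_rot: [3.138, 0.147, -0.002]
wrist_force: [-0.7, -0.1, -0.7]
gripper_width: 0.0002
gripper_force: 0.0
```

```bash
python3 st.py; python3 - <<'E'
from h import *
p,d=grab_frame("scene"); a=cv2.resize(p[150:300,220:400,::-1],None,fx=2.5,fy=2.5)
p,d=grab_frame("wrist"); b=p[:,80:560,::-1]; b=cv2.resize(b,(450,375))
cv2.imwrite("pics/s3.png",cv2.resize(np.hstack([a,b]),(800,333)))
np.save("w3.npy",d)
E
```

```text
t 4.15 pos [0.4266 0.0373 0.1274] in centrifuge -0.0961 -0.0006 toolx yaw 0.0939 F [-0.67 -0.06 -0.71] w 0.0002187169671221611 z [-0.002 -0.    -1.   ]
```

View pics/s3.png

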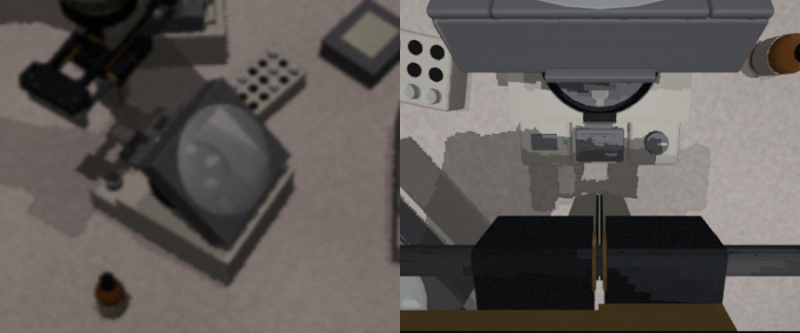

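The lid stands free and the lip shows at panel pixel (600,80). I'll measure the lip and check whether the body has moved.

```bash
python3 - <<'E'
from h import *
d=np.load("w3.npy"); a=.0945;R=np.array([[np.cos(a),np.sin(a)],[-np.sin(a),np.cos(a)]])
pts=[(320,v) for v in range(82,102,2)]+[(320,164),(320,172),(320,182),(320,190),(320,196)]
w=world("wrist",d,pts)
print(np.c_[[p[1] for p in pts],(w[:,:2]-[.5222,.047])@R.T,w[:,2]].round(4))
E
```

```text
[[ 8.200e+01 -1.680e-02 -1.000e-03  1.533e-01]
 [ 8.400e+01 -1.750e-02 -1.000e-03  1.543e-01]
 [ 8.600e+01 -1.830e-02 -1.000e-03  1.549e-01]
 [ 8.800e+01 -1.900e-02 -1.000e-03  1.557e-01]
 [ 9.000e+01 -1.970e-02 -1.000e-03  1.560e-01]
 [ 9.200e+01 -2.050e-02 -1.000e-03  1.571e-01]
 [ 9.400e+01 -2.120e-02 -1.000e-03  1.566e-01]
 [ 9.600e+01 -2.190e-02 -1.000e-03  1.568e-01]
 [ 9.800e+01 -2.260e-02 -1.000e-03  1.549e-01]
 [ 1.000e+02 -2.330e-02 -1.000e-03  1.440e-01]
 [ 1.640e+02 -6.520e-02 -1.200e-03  5.520e-02]
 [ 1.720e+02 -7.070e-02 -1.200e-03  5.540e-02]
 [ 1.820e+02 -7.780e-02 -1.200e-03  5.530e-02]
 [ 1.900e+02 -8.340e-02 -1.200e-03  5.560e-02]
 [ 1.960e+02 -1.028e-01 -1.300e-03 -0.000e+00]]
```

The lid is at 0.73 and the body hasn't moved. Next I push the lip back along its arc.

>>> {"op": "send_rows", "data": {
  "plan": [
    [0.03, 0, -0.004, 0, 0],
    [0.055, 0, -0.006, 0, 0],
    [0.064, 0, -0.006, 0, 0],
    [0.072, 0, -0.012, 0, 0],
    [0.08, 0, -0.018, 0, 0],
    [0.088, 0, -0.025, 0, 0],
    [0.096, 0, -0.031, 0, 0],
    [0.104, 0, -0.035, 0, 0],
    [0.112, 0, -0.039, 0, 0],
    [0.12, 0, -0.043, 0, 0],
    [0.128, 0, -0.046, 0, 0],
    [0.136, 0, -0.049, 0, 0],
    [0.144, 0, -0.05, 0, 0],
    [0.152, 0, -0.051, 0, 0],
    [0.16, 0, -0.052, 0, 0],
    [0.168, 0, -0.053, 0, 0],
    [0.176, 0, -0.053, 0, 0],
    [0.184, 0, -0.052, 0, 0],
    [0.19, 0, -0.051, 0, 0],
    [0.19, 0, -0.051, 0, 0]
  ]
}}

```text
t: 6.25
position: [0.6169, 0.0553, 0.1787]
eef_rot: [3.138, 0.147, -0.0]
wrist_force: [0.2, -0.9, 0.0]
gripper_width: 0.0008
gripper_force: 0.0
```

```bash
python3 st.py; python3 - <<'E'
from h import *
p,d=grab_frame("scene"); a=cv2.resize(p[150:300,220:400,::-1],None,fx=2.5,fy=2.5)
p,d=grab_frame("wrist"); b=p[:,80:560,::-1]; b=cv2.resize(b,(450,375))
cv2.imwrite("pics/s4.png",cv2.resize(np.hstack([a,b]),(800,333)))
E
```

```text
t 6.25 pos [0.6169 0.0553 0.1787] in centrifuge 0.095 -0.0007 toolx yaw 0.0939 F [ 0.16 -0.87  0.03] w 0.0007660633906379198 z [-0. -0. -1.]
```

View pics/s4.png

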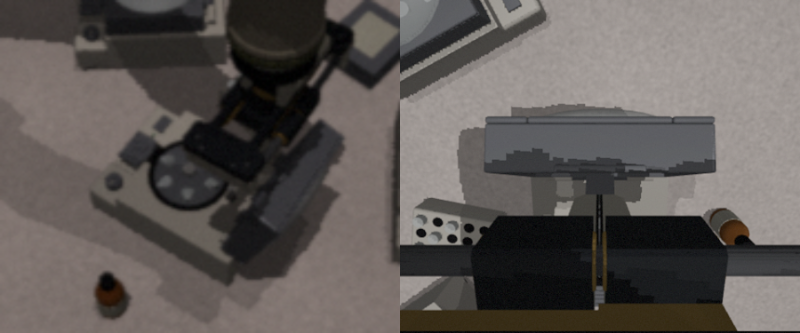

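The lid is past upright, with little contact force. I'll push the remaining ~16 mm slowly.

>>> {"op": "send_rows", "data": {
  "plan": [
    [0.004, 0, 0.001, 0, 0],
    [0.008, 0, 0.002, 0, 0],
    [0.012, 0, 0.002, 0, 0],
    [0.015, 0, 0.003, 0, 0],
    [0.017, 0, 0.003, 0, 0],
    [0.017, 0, 0.003, 0, 0]
  ]
}}

```text
t: 6.95
position: [0.6309, 0.0565, 0.1756]
eef_rot: [3.138, 0.147, -0.008]
wrist_force: [-7.4, -0.3, 4.3]
gripper_width: 0.0003
gripper_force: 3.8
```

```bash
python3 st.py
```

```text
t 6.95 pos [0.6309 0.0565 0.1756] in centrifuge 0.1091 -0.0008 toolx yaw 0.0938 F [-7.44 -0.28  4.34] w 0.0002748628422294324 z [-0.005 -0.001 -1.   ]
```

The 7.4 N reading means the lid is at its stop. I'll back away and measure.

>>> {"op": "send_rows", "data": {
  "plan": [
    [-0.01, 0, 0, 0, 0],
    [-0.03, 0, 0, 0, 0],
    [-0.06, 0, -0.02, 0, 0],
    [-0.1, 0, -0.05, 0, 0],
    [-0.13, 0, -0.08, 0, 0],
    [-0.15, 0, -0.1, 0, 0],
    [-0.15, 0, -0.1, 0, 0],
    [-0.15, 0, -0.1, 0, 0],
    [-0.15, 0, -0.1, 0, 0]
  ]
}}

```text
t: 7.85
position: [0.4844, 0.0429, 0.2754]
eef_rot: [3.138, 0.148, -0.0]
wrist_force: [0.8, 0.5, -0.2]
gripper_width: 0.0005
gripper_force: 0.0
```

```bash
python3 st.py; python3 - <<'E'
from h import *
p,d=grab_frame("wrist"); cv2.imwrite("pics/w5.png",p[:,:,::-1])
a=.0945;R=np.array([[np.cos(a),np.sin(a)],[-np.sin(a),np.cos(a)]])
pts=[(320,v) for v in range(10,270,8)]
w=world("wrist",d,pts)
print(np.c_[[p[1] for p in pts],(w[:,:2]-[.5222,.047])@R.T*1000,w[:,2]*1000].round(0).astype(int).tolist())
E
```

```text
t 7.85 pos [0.4844 0.0429 0.2754] in centrifuge -0.038 -0.0006 toolx yaw 0.0939 F [ 0.84  0.46 -0.21] w 0.0004775233161235642 z [-0. -0. -1.]
[[10, 116, -1, 82], [18, 110, -1, 77], [26, 104, -1, 71], [34, 91, -1, 105], [42, 86, -1, 94], [50, 81, -1, 80], [58, 76, -1, 60], [66, 69, -1, 61], [74, 61, -1, 61], [82, 52, -1, 83], [90, 45, -1, 61], [98, 37, -1, 62], [106, 29, -1, 70], [114, 21, -1, 66], [122, 13, -1, 66], [130, 5, -1, 71], [138, -3, -1, 74], [146, -12, -1, 66], [154, -20, -1, 65], [162, -28, -1, 69], [170, -38, -1, 64], [178, -47, -1, 62], [186, -57, -1, 59], [194, -68, -1, 55], [202, -77, -2, 55], [210, -87, -2, 55], [218, -115, -2, -1], [226, -126, -2, 0], [234, -30, -1, 275], [242, -30, -1, 285], [250, -31, -1, 294], [258, -31, -1, 302], [266, -31, -1, 309]]
```

View pics/w5.png

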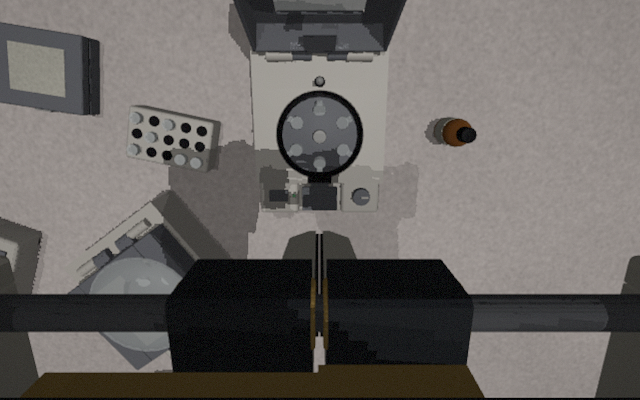

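The tab is back up (z 55 mm) and the body hasn't moved. The lid edge is outside this view, so I'll measure it from the top and scene cameras.

```bash
python3 - <<'E'
from h import *
a=.0945;A=np.array([[np.cos(a),np.sin(a)],[-np.sin(a),np.cos(a)]])
for n in("top","scene"):
    p,d=grab_frame(n); c=get_calibration(n); K=np.array(c["intrinsics"]); R=cv2.Rodrigues(np.array(c["rvec"],float))[0]; t=np.array(c["tvec"]).ravel()
    v,u=np.mgrid[0:400,0:640]
    P=((np.stack([(u-K[0,2])/K[0,0]*d,(v-K[1,2])/K[1,1]*d,d],-1)-t)@R)[d>0]
    q=np.c_[(P[:,:2]-[.5222,.047])@A.T,P[:,2]]
    q=q[(q[:,0]>.05)&(q[:,0]<.2)&(abs(q[:,1])<.07)&(q[:,2]>.11)&(q[:,2]<.22)]
    for lo in np.arange(.11,.22,.01):
        s=q[(q[:,2]>=lo)&(q[:,2]<lo+.01)]
        if len(s): print(n,lo.round(2),len(s),(s[:,0].min()*1000).round(),(s[:,0].max()*1000).round(), 'mid', (s[abs(s[:,1])<.022][:,0]*1000).round()[:8])
E
```

```text
top 0.11 48 90.0 130.0 mid [130. 130. 130. 129. 128. 129. 128. 128.]
top 0.12 41 99.0 133.0 mid [133. 133. 132. 132. 132. 131. 131. 131.]
top 0.13 29 98.0 135.0 mid [134. 133. 133. 132. 132.]
top 0.14 6 103.0 134.0 mid []
top 0.15 4 108.0 136.0 mid []
top 0.16 7 109.0 136.0 mid []
top 0.17 28 114.0 152.0 mid [152. 151. 152. 152. 151. 150. 150. 148.]
top 0.18 319 116.0 150.0 mid [149. 148. 150. 149. 149. 148. 148. 147.]
top 0.19 51 118.0 136.0 mid [133. 130. 127. 126. 125. 123. 122. 123.]
scene 0.11 33 92.0 133.0 mid []
scene 0.12 33 95.0 136.0 mid []
scene 0.13 40 97.0 144.0 mid []
scene 0.14 41 101.0 148.0 mid [148. 147.]
scene 0.15 49 104.0 148.0 mid [148. 148.]
scene 0.16 66 108.0 150.0 mid [148. 148. 148. 149. 150. 149. 150. 150.]
scene 0.17 150 112.0 150.0 mid [147. 142. 144. 146. 146. 147. 146. 147.]
scene 0.18 671 103.0 149.0 mid [122. 122. 123. 123. 124. 126. 109. 110.]
scene 0.19 75 105.0 127.0 mid [120. 118. 120. 123. 120. 122. 106. 119.]
```

The rim line runs from x=91 at z=112 to x≈120 at z=193, which is about 1.9 rad, so the lid is at its stop.

```bash
python3 -c "
from cell import *
print(job_done())"
```

```text
the job is handed in; nothing more can be done
None
```

The centrifuge is open and the job is handed in: I pressed the tab, the lid sprung up by itself, and I pushed it back to its stop (measured about 1.9 rad), where it stayed; while I held the tab, the rising lid leaned briefly on the gripper (about 7 N), but the centrifuge did not measurably move and nothing beside it was touched.

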